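Make up two practical kits

ROBOT

A 6-joint arm with a two-finger parallel gripper is mounted at the origin on a cart in front of the work surface, level with it; the furniture and walls round the work are solid. World frame = base frame: x ahead of the robot, y to its left, z up, the work surface at z = 0. Lengths are in m, angles in degrees, forces in N, time in s.
With the tool pointing down it reaches from about 0.375 to 0.9 m from the base axis. Payload 3.1 kg.
Tool frame: the origin (TCP) lies on the centre line of the jaws, within the pads' length; the fingertips stand 19 mm ahead of it and the grasp point (between the pads) is the TCP; z points along the fingers, y is the direction in which the jaws open and shut (so a half turn about z gives the same grasp; the last joint's range is limited). The gripper opens to 87 mm and grips with 3 to 60 N. Pads are 19 mm wide; open, the fingers measure 117 mm over their backs; the gripper's body (75 mm by 190 mm) begins 51 mm behind the grasp point.
Start: joints at [-80.472, 30.224, 82.088, -0, 67.689, -10.227], TCP at [0.211, -0.588, 0.242] pointing down, gripper open.
Joint ranges: [-176.69, 176.69], [-43.24, 126.21], [12.49, 139.97], [-82, 262], [0, 151.66], [-163.58, 163.58]. Speed limits (degrees/s): [159.86, 159.86, 180, 180, 180, 180].

INTERFACE

Orientations are given as a 3x3 rotation matrix whose columns are the frame's x, y, z axes.
In Python, from rig import bot gives the robot as it stands.
- The arm moves only by the tool carry_out, never from a script. Its argument "targets" is a list of rows, each a list of 6 numbers: the shift along the tool's x, y, z each as a share of 200 mm, from -1 to 1, then the turn, a rotation vector about the tool's x, y, z each as a share of pi/2 rad, from -1 to 1. In form: [[dx, dy, dz, ax, ay, az], ...]. A call has 1 to 20 rows; each row is the pose to reach, as a shift and turn from the pose measured when the call began, along the tool's axes at that moment; what a row does not reach only later rows make up. A row lasts 1/8 s, in which the tool goes at most 62.5 mm and 10.7 degrees, less where a joint would pass 70% of its speed; a pose out of reach is approached as far as the arm can. A call with a number of a shift or a turn outside -1 to 1 is refused whole. A call with a gripper value outside its range is refused whole. "jaw" is the gripper's target within -1 to 1 (fully open at 1, half-way at 0, shut at -1), set as the call begins (left out, the last holds). The fingers move at their own pace and stop on an object; the grip force is fixed at half the most. Time passes only in rows, so rows that repeat a pose let the fingers close. It gives the time, the measured TCP pose, the force and the opening at its end, in the units of the state.
- bot.read_state(): the state, without advancing time (a new reading comes with each control period).
- bot.capture(name): name is "side" or "top" or "wrist"; returns the picture (420x560x3 uint8, blue, green, red); there is no depth.
- bot.camera_info(name): a dict with "camera_matrix" (3x3 intrinsics, pixels), "k1" (the pictures are not rectified: a ray, as slopes to the right and down, at radius r is drawn at 1 + k1 r^2 times it, then the intrinsics apply), "view" (4x4, takes a point from world to camera coordinates); the wrist camera has in their place "mount" (4x4, takes a point from camera to tool coordinates, whose origin is the TCP and whose axes are the flange's). Camera axes: x right, y down, z forward; pixel columns grow to the right and rows downward; lengths in m; the calibration is good to about 2 mm. A picture is of the moment at which its call begins: read the wrist's pose just before it. camera_info takes no time and is no camera call.
- bot.hand_in(): hands the job in, once; it reports no verdict.
The state is a dict: "time_s": time; "joint_positions": joint angles; "qvel": joint speeds; "tau": joint torques, N m; "position": TCP position; "tcp_rot": TCP orientation; "force": force on the tool from outside, world axes, zero at the start; "moment": the same for the moment, N m; "opening": opening from 0.0 (shut) to 1.0 (fully open).
Only numpy, scipy, OpenCV 4.12 (cv2) and the standard library are available. Lean on these libraries where they do the work, as an engineer would, in place of code of your own. Each camera call takes 0.05 s, during which the arm holds its last target.

TASK

Make up the two practical kits from the stock on the open front part of the bench. The blue tray gets the dark brown dropper bottle, the small crucible and the red-lidded jar; the yellow tray gets the white dropper bottle and the black-lidded jar. In each tray the dropper bottle stands in the narrowest pocket, the jar in the widest and the crucible in the middle-sized one, all upright and flat on the pocket floor; leave the eraser block and the marker pen where they lie.

Things in the scene. Friction and masses are not known exactly. Their poses are not given: they have to be found in the camera images.
- tray_blue: Blue kit tray with three pockets, 238 x 100 mm plus 9 mm lips at both ends. Fixed in place, shallow, straight walls 4 mm thick whose tops are 10 mm above the bench; pocket floors (white) 4 mm above the bench; all pockets 92 mm across (tray y). Origin: centre of the underside; x along the tray's length, y across, z up. Pockets lie in a row along x: narrow (56 mm long, centre x = -87 mm), middle (74 mm, centre x = -18 mm), wide (92 mm, centre x = +69 mm); all centres at y = 0.
- tray_yellow: Yellow kit tray with two pockets, 160 x 100 mm plus 9 mm lips at both ends. Fixed in place, shallow, straight walls 4 mm thick whose tops are 10 mm above the bench; pocket floors (white) 4 mm above the bench; all pockets 92 mm across (tray y). Origin: centre of the underside; x along the tray's length, y across, z up. Pockets lie in a row along x: narrow (56 mm long, centre x = -48 mm), wide (92 mm, centre x = +30 mm); all centres at y = 0.
- dropper_brown_c (a point): Centre (half-way up) of the dark brown dropper bottle with black collar and red rubber bulb; loose, upright. 97 mm high: round body 36 mm across up to 58 mm, collar 22 mm across to 70 mm, bulb 12 mm across to the top. z points up its axis.
- dropper_white_c (a point): Centre (half-way up) of the white dropper bottle with black collar and red rubber bulb; loose, upright. Same sizes as the brown one: 97 mm high, body 36 mm across up to 58 mm, collar 22 mm across to 70 mm, bulb 12 mm across. z points up its axis.
- jar_black_c (a point): Centre (half-way up) of the larger white jar with the black lid (lid fixed shut) in the front stock; loose, upright, round, 54 mm across, 71 mm high. z points up its axis. (A jar like it far back by the wall is not meant and cannot be moved.)
- jar_red_c (a point): Centre (half-way up) of the smaller white jar with the red lid (lid fixed shut) in the front stock; loose, upright, round, 44 mm across, 59 mm high. z points up its axis. (A jar like it far back by the wall is not meant and cannot be moved.)
- crucible_cup_c (a point): Centre (half-way up) of the empty white porcelain crucible in the front stock, a small cup that tapers downward, 44 mm across at the rim, 32 mm high; loose, upright. Take it from outside at the rim. z points up its axis. (A crucible far to the right is not meant and cannot be moved.)
- eraser_c (a point): Centre of the pale eraser block, 26 x 62 x 21 mm, long side along its y, lying loose behind the stock. Leave it alone (it may not shift by more than 30 mm).
- pen_c (a point): Centre of the grey marker pen with dark blue cap, 140 mm long (along its y), 17 mm wide, 16 mm high, lying loose in front of the stock at the near edge of the bench. Leave it alone (it may not shift by more than 30 mm).

How it is judged (in metres and radians):
At the end, for the whole second after the job is handed in: All five stand in their own pockets as asked, at rest, upright (tilt under 0.12 rad), on the floor (8 mm at most above standing on the bench), centres within these of the pocket's, along/across the tray: droppers 14/32 mm, crucible 26/34, red-lidded jar 28/28, black-lidded jar 23/23 (x of dropper_brown_c in the frame of tray_blue between -0.101 and -0.073 m and y of dropper_brown_c in the frame of tray_blue between -0.032 and 0.032 m and z of dropper_brown_c in the frame of tray_blue between 0.0485 and 0.0565 m and angle between each of dropper_brown_c, crucible_cup_c, jar_red_c, dropper_white_c, jar_black_c's own z axis and vertical below 0.12 rad and linear speed of each of dropper_brown, crucible_cup, jar_red, dropper_white, jar_black below 0.02 m/s and x of crucible_cup_c in the frame of tray_blue between -0.044 and 0.008 m and y of crucible_cup_c in the frame of tray_blue between -0.034 and 0.034 m and z of crucible_cup_c in the frame of tray_blue between 0.016 and 0.024 m and x of jar_red_c in the frame of tray_blue between 0.041 and 0.097 m and y of jar_red_c in the frame of tray_blue between -0.028 and 0.028 m and z of jar_red_c in the frame of tray_blue between 0.0295 and 0.0375 m and x of dropper_white_c in the frame of tray_yellow between -0.062 and -0.034 m and y of dropper_white_c in the frame of tray_yellow between -0.032 and 0.032 m and z of dropper_white_c in the frame of tray_yellow between 0.0485 and 0.0565 m and x of jar_black_c in the frame of tray_yellow between 0.007 and 0.053 m and y of jar_black_c in the frame of tray_yellow between -0.023 and 0.023 m and z of jar_black_c in the frame of tray_yellow between 0.0355 and 0.0435 m); the robot touches nothing.
It fails at once if the eraser block is shifted by more than 30 mm (distance of eraser_c from where it was at the start of the episode above 0.03 m).
It fails at once if the marker pen is shifted by more than 30 mm (distance of pen_c from where it was at the start of the episode above 0.03 m).
It also fails if it takes over 115 s, if anything falls off the work surface, if the arm or the gripper's body presses on something with over 40 N, if the wrist force passes 120 N, or if a joint passes its speed limit or range.

## Working session

There is one attempt and no reset: what is moved stays moved. The work goes in short steps, Python scripts to look and compute and a tool call to move; the robot and the scene stay as the last step left them, time stands still between calls to the robot, and variables do not carry over. Pictures are saved under pics/ and viewed, and the job is handed in when it is done.

Besides the shell and the picture viewer there is one more tool, called after ">>>" as name(argument=value, ...), one argument or row to a line, values as JSON. carry_out: Moves the arm, as the interface text tells. Shift numbers are shares of 200 mm and turn numbers shares of pi/2 rad, none past 1 either way. Its arguments: {"type":"object","properties":{"targets":{"type":"array"},"jaw":{"type":"number"}},"required":["targets"]}

```bash
mkdir -p pics; ls; python3 - <<'E'
from rig import bot
import cv2,numpy as np
s=bot.read_state();print(s['time_s'],s['position'],s['tcp_rot'],s['force'],s['opening'])
for n in ['top','side','wrist']:
    cv2.imwrite(f'pics/{n}0.png',bot.capture(n)); print(n,bot.camera_info(n))
E
```

```text
pics
0.0 [ 0.21113827 -0.58752408  0.24057251] [[ 9.41154962e-01  3.37975142e-01 -3.75695182e-04]
 [ 3.37975152e-01 -9.41152626e-01  2.12879136e-03]
 [ 3.65892055e-04 -2.13049819e-03 -9.99997664e-01]] [-0.95608865  0.71972939  0.6889801 ] 0.9952802672253346
top {'camera_matrix': array([[407.02895482,   0.        , 278.41265254],
       [  0.        , 407.02895482, 209.79232444],
       [  0.        ,   0.        ,   1.        ]]), 'k1': -0.02882986797656456, 'view': array([[ 0.01246838, -0.99985463,  0.01162992, -0.00285973],
       [-0.99846351, -0.01307737, -0.05384789,  0.50110313],
       [ 0.05399215, -0.01094066, -0.99848142,  0.95322264],
       [ 0.        ,  0.        ,  0.        ,  1.        ]])}
side {'camera_matrix': array([[445.10027342,   0.        , 279.24450898],
       [  0.        , 445.10027342, 209.01424975],
       [  0.        ,   0.        ,   1.        ]]), 'k1': -0.14520281403391638, 'view': array([[-0.97379381, -0.22738873,  0.00446994,  0.4949382 ],
       [-0.14934598,  0.62450543, -0.7666086 ,  0.14259195],
       [ 0.17152666, -0.74718628, -0.64209912,  0.99219537],
       [ 0.        ,  0.        ,  0.        ,  1.        ]])}
wrist {'camera_matrix': array([[305.00639576,   0.        , 276.5420111 ],
       [  0.        , 305.00639576, 206.2652221 ],
       [  0.        ,   0.        ,   1.        ]]), 'k1': -0.020440667266553577, 'mount': array([[ 3.00048335e-04, -9.53635311e-01, -3.00964454e-01,
         8.29868109e-02],
       [ 9.99999595e-01,  5.41676284e-04, -7.19398639e-04,
         5.09908062e-04],
       [ 8.49069252e-04, -3.00964116e-01,  9.53635087e-01,
        -1.42908605e-01],
       [ 0.00000000e+00,  0.00000000e+00,  0.00000000e+00,
         1.00000000e+00]])}
```

View pics/top0.png

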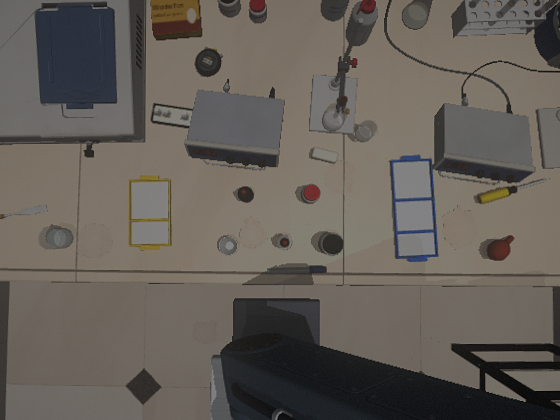

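View pics/side0.png

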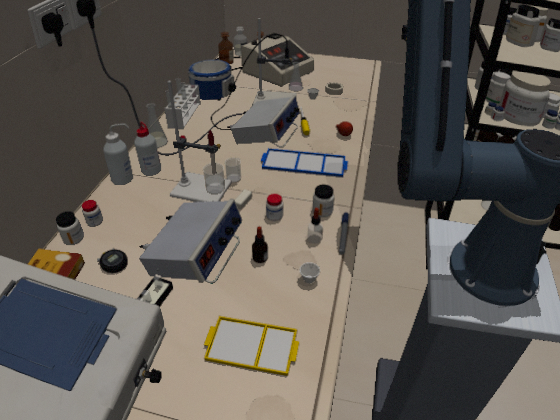

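View pics/wrist0.png

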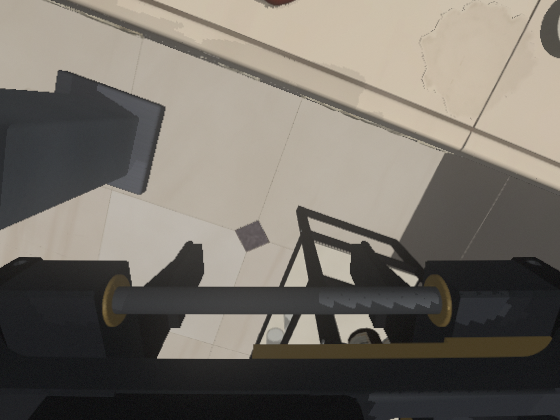

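Top view: brown dropper ~(245,194), crucible ~(228,244), white dropper ~(285,241), red jar ~(311,193), black jar ~(330,243), eraser ~(323,155), pen ~(295,269); blue tray ~(414,208), yellow ~(150,212), narrow pockets towards the robot in both. Now zoom in for measurement.

```bash
cat > h.py <<'E'
import cv2,numpy as np
from rig import bot
def ray(n,uv,st=None):
    c=bot.camera_info(n);K=c['camera_matrix'];k=c['k1']
    d=(np.array(uv,float)-[K[0,2],K[1,2]])/K[0,0]
    s=d.copy()
    for _ in range(20): s=d/(1+k*(s@s))
    v=np.array([*s,1.])
    if n=='wrist':
        R=np.array(st['tcp_rot']);p=np.array(st['position']);M=c['mount']
        return R@M[:3,3]+p, R@M[:3,:3]@v
    V=c['view'];return -V[:3,:3].T@V[:3,3], V[:3,:3].T@v
def onz(n,uv,z,st=None):
    o,d=ray(n,uv,st);return o+d*(z-o[2])/d[2]
def proj(n,P,st=None):
    c=bot.camera_info(n);K=c['camera_matrix'];k=c['k1']
    if n=='wrist':
        M=c['mount'];q=M[:3,:3].T@(np.array(st['tcp_rot']).T@(np.array(P)-st['position'])-M[:3,3])
    else: q=c['view'][:3,:3]@P+c['view'][:3,3]
    s=q[:2]/q[2];s=s*(1+k*s@s);return s*K[0,0]+K[:2,2]
def cross(n1,u1,n2,u2):
    a,d=ray(n1,u1);b,e=ray(n2,u2)
    t=np.linalg.lstsq(np.c_[d,-e],b-a,rcond=None)[0]
    return (a+d*t[0]+b+e*t[1])/2, np.linalg.norm(a+d*t[0]-b-e*t[1])
E
python3 - <<'E'
import cv2
t=cv2.imread('pics/top0.png');s=cv2.imread('pics/side0.png')
cv2.imwrite('pics/c1.png',cv2.resize(t[140:290,200:400],None,fx=4,fy=4,interpolation=cv2.INTER_CUBIC))
cv2.imwrite('pics/c2.png',cv2.resize(s[170:300,220:380],None,fx=4.6,fy=4.6,interpolation=cv2.INTER_CUBIC))
import numpy as np
a=t[150:270,380:450];b=t[165:260,115:185]
f=lambda x:cv2.resize(x,None,fx=5,fy=5,interpolation=cv2.INTER_CUBIC)
o=np.zeros((600,710,3),np.uint8);o[:600,:350]=f(a);o[:475,355:705]=f(b);cv2.imwrite('pics/c3.png',o)
E
```

```text
(no output)
```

View pics/c1.png

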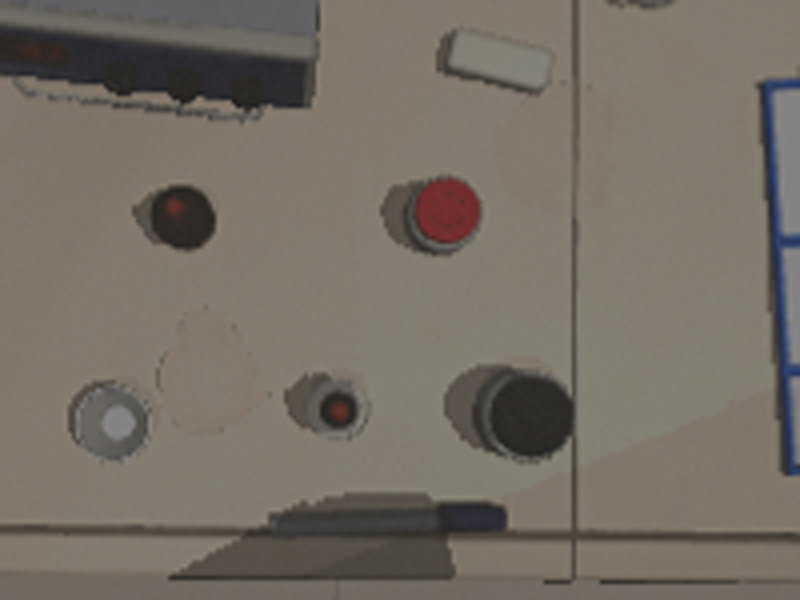

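View pics/c2.png

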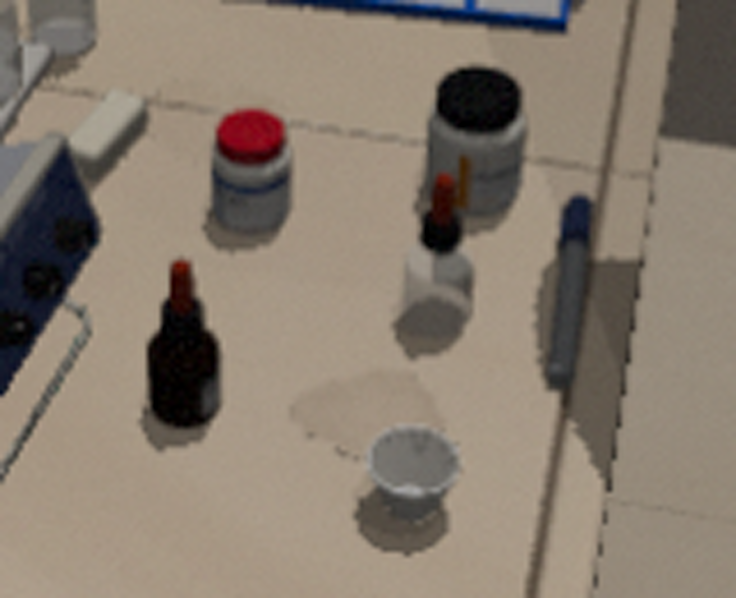

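View pics/c3.png

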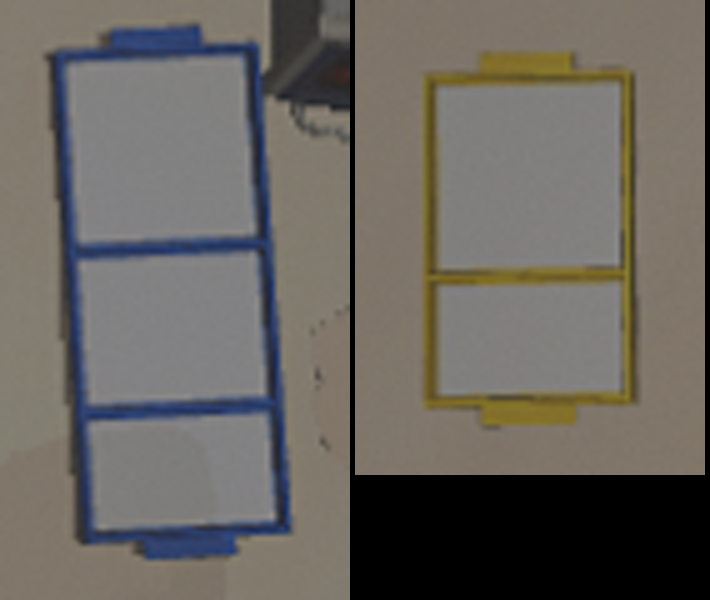

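c1 shows lids/bulbs clearly: red lid (446,210), black lid (531,414), white bulb (340,411), brown bulb (173,207), crucible rim (111,420) in 4x crop pixels. Masks next to refine.

```bash
python3 - <<'E'
from h import *
t=cv2.imread('pics/top0.png');s=cv2.imread('pics/side0.png')
def ctr(m,box,im):
    x0,y0,x1,y1=box;M=np.zeros_like(m);M[y0:y1,x0:x1]=m[y0:y1,x0:x1]
    n,l,st,c=cv2.connectedComponentsWithStats(M)
    i=1+np.argmax(st[1:,4]);(x,y),r=cv2.minEnclosingCircle(np.argwhere(l==i)[:,::-1].astype(np.float32))
    return c[i],st[i,4],(x,y,r)
def red(im):
    b,g,r=[im[...,i].astype(int) for i in range(3)];return ((r>g+35)&(r>60)).astype(np.uint8)
def dark(im): return (im.max(2)<60).astype(np.uint8)
for nm,z,m,bx in [('jar_red',.059,red(t),(295,178,325,205)),('jar_black',.071,dark(t),(318,228,345,258)),('whitebulb',.09,red(t),(275,230,295,250)),('brownbulb',.09,red(t),(235,183,255,205)),('brownbody',.058,dark(t),(232,183,258,205)),('whitecollar',.07,(t.max(2)<75).astype(np.uint8),(278,232,294,250))]:
    c,a,e=ctr(m,bx,t);print(nm,c,a,e,onz('top',c,z),onz('top',e[:2],z))
f=lambda x,y:(200+(x-1.5)/4,140+(y-1.5)/4)
print('crucible',onz('top',f(111,420),.032))
for nm,p,z in [('rl',(446,210),.059),('bl',(531,414),.071),('wb',(340,411),.097),('bb',(173,207),.097),('bbody',(183,217),.05)]: print(nm,onz('top',f(*p),z))
g=lambda x,y:(220+(x-1.8)/4.6,170+(y-1.8)/4.6)
for nm,p,z in [('rl',(250,130),.059),('bl',(478,90),.071),('wb',(443,176),.097),('bb',(180,264),.097),('cru',(414,460),.032)]: print('side',nm,onz('side',g(*p),z))
h=lambda x,y:(380+(x-2)/5,150+(y-2)/5);k=lambda x,y:(115+(x-357)/5,165+(y-2)/5)
B=np.array([onz('top',h(*p),.01) for p in [(54,51),(258,42),(291,531),(83,542)]])
Y=np.array([onz('top',k(*p),.01) for p in [(425,73),(632,69),(636,402),(426,406)]])
for T,L in [(B,.238),(Y,.16)]:
    c=T.mean(0);d=(T[0]+T[1]-T[2]-T[3])[:2];print(c,np.degrees(np.arctan2(d[1],d[0])),np.linalg.norm(d)/2,np.linalg.norm((T[0]+T[3]-T[1]-T[2])[:2])/2)
    u=d/np.linalg.norm(d)
    for x in ([-.087,-.018,.069] if L>.2 else [-.048,.03]): print('pocket',x,c[:2]+u*x)
    print(np.round(T,3))
for p in [(270,526),(505,516),(440,55),(550,70)]: print('pen/eraser',onz('top',f(*p),.015))
for p in [(160,140),(245,137),(190,240),(45,207),(323,155)]: pass
E
```

```text
jar_red [311.4822335  192.11675127] 197 (311.39654541015625, 192.12757873535156, 7.89561653137207) [ 0.53982361 -0.07056176  0.059     ] [ 0.53979623 -0.07036708  0.059     ]
jar_black [332.36335404 243.61490683] 322 (332.4298095703125, 243.8508758544922, 10.431005477905273) [ 0.42408098 -0.11700376  0.071     ] [ 0.42355817 -0.11715537  0.071     ]
whitebulb [285.         242.28571429] 7 (285.0, 242.25, 1.250100016593933) [ 0.42627078 -0.01084945  0.09      ] [ 0.42634838 -0.01084854  0.09      ]
brownbulb [243.         191.28571429] 7 (243.0, 191.25, 1.250100016593933) [0.53654501 0.08246693 0.09      ] [0.53662355 0.08246829 0.09      ]
brownbody [245.25433526 194.33526012] 173 (245.0, 194.0, 8.062357902526855) [0.5328237  0.07969576 0.058     ] [0.53357925 0.08028545 0.058     ]
whitecollar [283.85714286 241.91071429] 56 (284.0, 242.0, 4.472236156463623) [ 0.42656386 -0.00885553  0.07      ] [ 0.42636934 -0.00917613  0.07      ]
crucible [0.41772852 0.12099803 0.032     ]
rl [ 0.53979359 -0.0697495   0.059     ]
bl [ 0.42517034 -0.1170233   0.071     ]
wb [ 0.42624674 -0.00984442
[... 376 characters left out ...]
.23610563873238052 0.10023247910790621
pocket -0.087 [ 0.42400423 -0.32705183]
pocket -0.018 [ 0.49288771 -0.3230436 ]
pocket 0.069 [ 0.5797408  -0.31798975]
[[ 0.626 -0.265  0.01 ]
 [ 0.632 -0.365  0.01 ]
 [ 0.396 -0.379  0.01 ]
 [ 0.39  -0.279  0.01 ]]
[0.49211255 0.31039106 0.01      ] 2.1147907833450903 0.15886086869855132 0.09953045368852284
pocket -0.048 [0.44414524 0.30861978]
pocket 0.03 [0.52209211 0.31149811]
[[0.57  0.363 0.01 ]
 [0.573 0.264 0.01 ]
 [0.414 0.258 0.01 ]
 [0.411 0.357 0.01 ]]
pen/eraser [0.35614524 0.0283213  0.015     ]
pen/eraser [ 0.36352895 -0.11011522  0.015     ]
pen/eraser [ 0.63720244 -0.0694489   0.015     ]
pen/eraser [ 0.62916159 -0.13546495  0.015     ]
```

>>> carry_out(
  targets=[
    [0.06,-0.05,0,0,0,0.01],
    [0.18,-0.14,0,0,0,0.04],
    [0.34,-0.27,0,0,0,0.08],
    [0.5,-0.39,0,0,0,0.12],
    [0.66,-0.51,0,0,0,0.16],
    [0.82,-0.64,0,0,0,0.2],
    [0.94,-0.73,0,0,0,0.219],
    [1,-0.78,0,0,0,0.219],
    [1,-0.78,0,0,0,0.219],
  ],
  jaw=1,
)

```text
time_s: 1.27
position: [0.347, -0.3722, 0.2412]
tcp_rot: [[1.0, 0.003, -0.001], [0.003, -1.0, 0.002], [-0.001, -0.002, -1.0]]
force: [-0.2, -0.8, -0.3]
opening: 0.996
```

```bash
cat > s.py <<'E'
import sys,numpy as np
from h import bot
# usage: s.py x y z -> shares to target
s=bot.read_state();R=np.array(s['tcp_rot']);p=np.array(s['position'])
print('t',round(s['time_s'],2),'p',np.round(p,4),'az',round(np.degrees(np.arctan2(R[1,0],R[0,0])),2),'tilt',round(np.degrees(np.arccos(-R[2,2])),2),'open',round(s['opening']*87,1),'F',np.round(s['force'],1),'j',np.round(s['joint_positions'],0))
a=[float(v) for v in sys.argv[1:]]
for i in range(0,len(a),3): print(a[i:i+3],np.round(R.T@(np.array(a[i:i+3])-p)/.2,3))
E
python3 s.py .539 -.070 .16
```

```text
t 1.27 p [ 0.347  -0.3722  0.2412] az 0.17 tilt 0.1 open 86.6 F [-0.2 -0.8 -0.3] j [-60.  21.  99.   0.  60.  30.]
[0.539, -0.07, 0.16] [ 0.965 -1.508  0.408]
```

>>> carry_out(
  targets=[
    [0.06,-0.08,0,0,0,0],
    [0.16,-0.22,0,0,0,0],
    [0.28,-0.38,0,0,0,0],
    [0.4,-0.54,0,0,0,0],
    [0.5,-0.7,0,0,0,0],
    [0.57,-0.85,0,0,0,0],
    [0.62,-0.95,0,0,0,0],
    [0.65,-1,0,0,0,0],
    [0.65,-1,0,0,0,0],
  ],
)

```text
time_s: 2.4
position: [0.4766, -0.1724, 0.2414]
tcp_rot: [[1.0, 0.003, -0.0], [0.003, -1.0, 0.001], [-0.0, -0.001, -1.0]]
force: [0.6, -0.7, -0.3]
opening: 1.001
```

```bash
python3 - <<'E'
from h import *
s=bot.read_state();im=bot.capture('wrist');cv2.imwrite('pics/w1.png',im)
for n,P in dict(red=(.539,-.07,.059),black=(.424,-.118,.071),white=(.426,-.01,.097),brown=(.535,.081,.097),cr=(.416,.12,.032)).items(): print(n,proj('wrist',P,s))
E
python3 s.py .539 -.070 .12
```

```text
red [178.35384627 130.71152711]
black [227.476629   237.47686096]
white [119.59769585 245.10943172]
brown [  6.99793121 138.14664881]
cr [ 44.24916745 229.80760936]
t 2.45 p [ 0.4764 -0.1727  0.2414] az 0.16 tilt 0.07 open 87.2 F [ 0.1 -0.1 -0. ] j [-33.  21.  99.   0.  60.  57.]
[0.539, -0.07, 0.12] [ 0.315 -0.512  0.607]
```

View pics/w1.png

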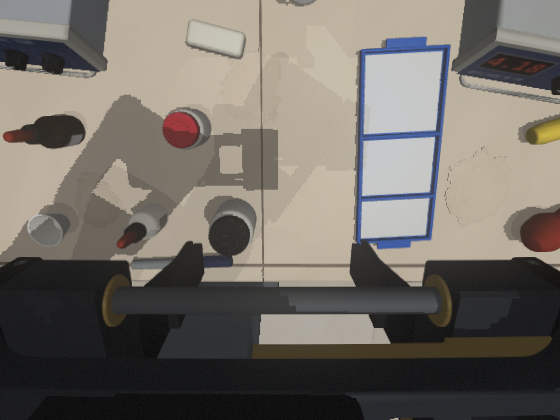

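Wrist view: red lid at (182,130), black lid (230,236), crucible (45,230), close to predictions. Going to the red jar.

>>> carry_out(
  targets=[
    [0.06,-0.1,0.03,0,0,0],
    [0.15,-0.25,0.12,0,0,0],
    [0.25,-0.4,0.25,0,0,0],
    [0.305,-0.48,0.4,0,0,0],
    [0.315,-0.51,0.55,0,0,0],
    [0.315,-0.51,0.68,0,0,0],
    [0.315,-0.51,0.8,0,0,0],
    [0.315,-0.51,0.9,0,0,0],
    [0.315,-0.51,0.97,0,0,0],
    [0.315,-0.51,1,0,0,0],
    [0.315,-0.51,1,0,0,0],
  ],
)

```text
time_s: 3.82
position: [0.5391, -0.0707, 0.0414]
tcp_rot: [[1.0, 0.002, -0.001], [0.002, -1.0, 0.001], [-0.001, -0.001, -1.0]]
force: [0.3, 0.4, -0.1]
opening: 0.997
```

>>> carry_out(
  targets=[
    [0,0,0,0,0,0],
    [0,0,0,0,0,0],
    [0,0,0,0,0,0],
    [0,0,0,0,0,0],
    [0,0,0,0,0,0],
    [0,0,0,0,0,0],
  ],
  jaw=-1,
)

```text
time_s: 4.58
position: [0.5391, -0.0707, 0.0414]
tcp_rot: [[1.0, 0.002, -0.001], [0.002, -1.0, 0.001], [-0.001, -0.001, -1.0]]
force: [-0.9, 1.3, 0.6]
opening: 0.471
```

```bash
python3 s.py .574 -.315 .17
```

```text
t 4.58 p [ 0.5391 -0.0707  0.0414] az 0.13 tilt 0.07 open 41.0 F [-0.9  1.3  0.6] j [-19.  42. 102.   0.  36.  71.]
[0.574, -0.315, 0.17] [ 0.171  1.221 -0.644]
```

>>> carry_out(
  targets=[
    [0,0,-0.06,0,0,0],
    [0,0,-0.18,0,0,0],
    [0,0,-0.32,0,0,0],
    [0,0.05,-0.46,0,0,-0.03],
    [0,0.13,-0.57,0,0,-0.1],
    [0.01,0.24,-0.62,0,0,-0.2],
    [0.02,0.37,-0.62,0,0,-0.3],
    [0.04,0.5,-0.62,0,0,-0.4],
    [0.06,0.63,-0.62,0,0,-0.5],
    [0.08,0.76,-0.62,0,0,-0.6],
    [0.1,0.87,-0.62,0,0,-0.7],
    [0.12,0.95,-0.62,0,0,-0.8],
    [0.14,0.99,-0.62,0,0,-0.9],
    [0.15,1,-0.62,0,0,-0.97],
    [0.15,1,-0.62,0,0,-1],
    [0.15,1,-0.62,0,0,-1],
  ],
)

```text
time_s: 6.58
position: [0.5694, -0.2706, 0.1656]
tcp_rot: [[-0.002, 1.0, -0.001], [1.0, 0.002, 0.001], [0.001, -0.001, -1.0]]
force: [-0.1, 0.9, -0.9]
opening: 0.47
```

```bash
python3 s.py .572 -.317 .165 .572 -.317 .0464; python3 - <<'E'
from h import *
s=bot.read_state();im=bot.capture('wrist');cv2.imwrite('pics/w2.png',im);cv2.imwrite('pics/s2.png',bot.capture('side'))
E
```

```text
t 6.58 p [ 0.5694 -0.2706  0.1656] az 90.1 tilt 0.08 open 40.9 F [-0.1  0.9 -0.9] j [-36.  36.  85.   0.  59. -36.]
[0.572, -0.317, 0.165] [-0.232  0.013  0.003]
[0.572, -0.317, 0.0464] [-0.233  0.013  0.596]
```

View pics/s2.png

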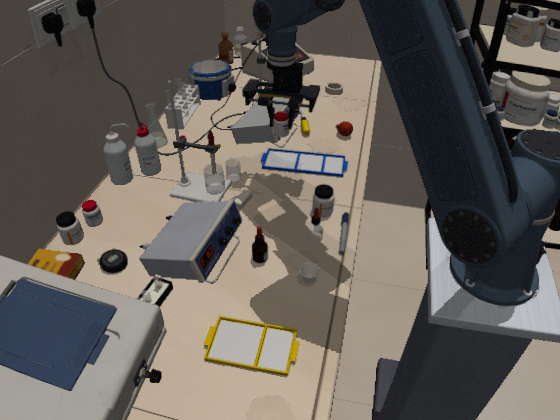

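View pics/w2.png

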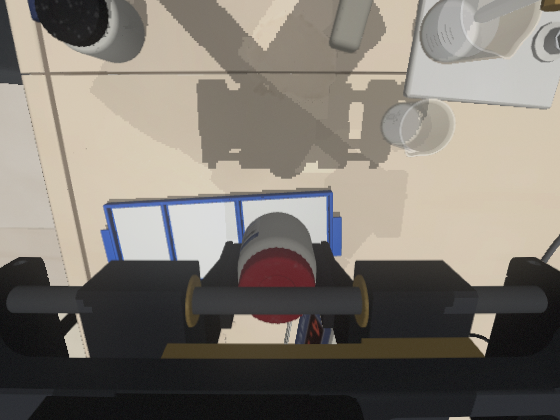

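Jar held upright over the tray; beaker at (415,128) clear of the body. Lowering.

>>> carry_out(
  targets=[
    [-0.05,0,0,0,0,0],
    [-0.14,0.013,0,0,0,0],
    [-0.21,0.013,0.04,0,0,0],
    [-0.23,0.013,0.14,0,0,0],
    [-0.23,0.013,0.28,0,0,0],
    [-0.23,0.013,0.4,0,0,0],
    [-0.23,0.013,0.5,0,0,0],
    [-0.23,0.013,0.56,0,0,0],
    [-0.23,0.013,0.585,0,0,0],
    [-0.23,0.013,0.598,0,0,0],
    [-0.23,0.013,0.598,0,0,0],
  ],
)

```text
time_s: 8.05
position: [0.5725, -0.3167, 0.0465]
tcp_rot: [[-0.002, 1.0, 0.0], [1.0, 0.002, 0.0], [0.0, 0.0, -1.0]]
force: [-0.5, 0.6, -0.3]
opening: 0.47
```

>>> carry_out(
  targets=[
    [0,0,0,0,0,0],
    [0,0,0,0,0,0],
    [0,0,0,0,0,0],
    [0,0,0,0,0,0],
    [0,0,-0.06,0,0,0],
    [0,0,-0.18,0,0,0],
    [0,0,-0.34,0,0,0],
    [0,0,-0.5,0,0,0],
    [0.03,0,-0.6,0,0,0],
    [0.1,0.0,-0.65,0,0,0],
  ],
  jaw=0.7,
)

```text
time_s: 9.3
position: [0.5727, -0.2967, 0.178]
tcp_rot: [[-0.001, 1.0, 0.002], [1.0, 0.001, -0.001], [-0.001, 0.002, -1.0]]
force: [0.7, -0.6, -0.3]
opening: 0.854
```

```bash
python3 s.py .416 .12 .16
```

```text
t 9.3 p [ 0.5727 -0.2967  0.178 ] az 90.05 tilt 0.13 open 74.3 F [ 0.7 -0.6 -0.3] j [-37.  36.  83.   0.  62. -37.]
[0.416, 0.12, 0.16] [ 2.084 -0.782  0.087]
```

>>> carry_out(
  targets=[
    [0.06,-0.02,0,0,0,0.03],
    [0.16,-0.06,0,0,0,0.1],
    [0.28,-0.12,0,0,0,0.2],
    [0.4,-0.2,0,0,0,0.3],
    [0.52,-0.28,0,0,0,0.4],
    [0.64,-0.36,0,0,0,0.5],
    [0.76,-0.44,0,0,0,0.6],
    [0.87,-0.5,0,0,0,0.7],
    [0.95,-0.54,0,0,0,0.8],
    [1,-0.56,0,0,0,0.9],
    [1,-0.56,0,0,0,0.98],
    [1,-0.56,0,0,0,1],
    [1,-0.56,0,0,0,1],
  ],
)

```text
time_s: 10.92
position: [0.4601, -0.0963, 0.1774]
tcp_rot: [[1.0, 0.003, 0.001], [0.003, -1.0, -0.0], [0.001, 0.0, -1.0]]
force: [0.2, -0.1, -0.0]
opening: 0.848
```

```bash
python3 s.py .416 .12 .16
```

```text
t 10.93 p [ 0.4601 -0.0963  0.1774] az 0.15 tilt 0.07 open 73.8 F [ 0.2 -0.1 -0. ] j [-25.  24. 108.   0.  48.  64.]
[0.416, 0.12, 0.16] [-0.218 -1.082  0.086]
```

>>> carry_out(
  targets=[
    [-0.01,-0.06,0,0,0,0],
    [-0.03,-0.16,0,0,0,0],
    [-0.06,-0.3,0,0,0,0],
    [-0.09,-0.45,0,0,0,0],
    [-0.12,-0.6,0,0,0,0],
    [-0.15,-0.75,0,0,0,0],
    [-0.18,-0.88,0,0,0,0],
    [-0.2,-0.96,0,0,0,0],
    [-0.2,-1,0,0,0,0],
    [-0.2,-1,0,0,0,0],
  ],
)

```text
time_s: 12.18
position: [0.4194, 0.1043, 0.1773]
tcp_rot: [[1.0, 0.004, 0.001], [0.004, -1.0, -0.0], [0.001, 0.0, -1.0]]
force: [0.2, 0.4, -0.3]
opening: 0.851
```

```bash
python3 - <<'E'
from h import *
s=bot.read_state();im=bot.capture('wrist');cv2.imwrite('pics/w3.png',im)
print(proj('wrist',(.416,.12,.032),s),proj('wrist',(.535,.081,.058),s))
E
python3 s.py .416 .12 .03
```

```text
[260.19672341 202.01956376] [306.09076857  67.69699933]
t 12.22 p [0.4196 0.1038 0.1773] az 0.19 tilt 0.08 open 74.0 F [-0.5 -0.7  0.3] j [ -1.  22. 113.  -0.  45.  89.]
[0.416, 0.12, 0.03] [-0.019 -0.082  0.736]
```

View pics/w3.png

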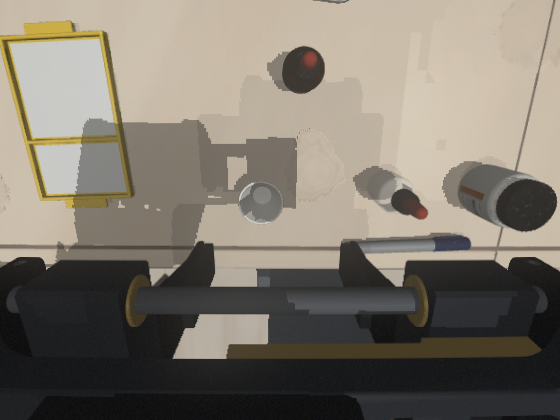

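Crucible rim at (261,203), matching the prediction. Descend and grip.

>>> carry_out(
  targets=[
    [-0.01,-0.04,0.05,0,0,0],
    [-0.02,-0.082,0.15,0,0,0],
    [-0.02,-0.082,0.28,0,0,0],
    [-0.02,-0.082,0.42,0,0,0],
    [-0.02,-0.082,0.55,0,0,0],
    [-0.02,-0.082,0.65,0,0,0],
    [-0.02,-0.082,0.71,0,0,0],
    [-0.02,-0.082,0.735,0,0,0],
    [-0.02,-0.082,0.735,0,0,0],
  ],
)

```text
time_s: 13.35
position: [0.4158, 0.1201, 0.0302]
tcp_rot: [[1.0, 0.003, 0.001], [0.003, -1.0, -0.001], [0.001, 0.001, -1.0]]
force: [1.2, 0.9, 0.3]
opening: 0.851
```

>>> carry_out(
  targets=[
    [0,0,0,0,0,0],
    [0,0,0,0,0,0],
    [0,0,0,0,0,0],
    [0,0,0,0,0,0],
    [0,0,0,0,0,0],
    [0,0,-0.05,0,0,0],
    [0,0,-0.15,0,0,0],
    [0,0,-0.3,0,0,0],
    [0,0,-0.45,0,0,0],
    [0,0,-0.55,0,0,0],
    [0,0,-0.6,0,0,0],
    [0,0,-0.6,0,0,0],
  ],
  jaw=-1,
)

```text
time_s: 14.85
position: [0.4158, 0.1202, 0.1507]
tcp_rot: [[1.0, 0.003, 0.003], [0.003, -1.0, -0.0], [0.003, 0.0, -1.0]]
force: [0.3, -1.0, -0.9]
opening: 0.475
```

```bash
python3 s.py .493 -.323 .14;python3 - <<'E'
from h import *
im=bot.capture('wrist');cv2.imwrite('pics/w4.png',im)
E
```

```text
t 14.85 p [0.4158 0.1202 0.1507] az 0.18 tilt 0.15 open 41.3 F [ 0.3 -1.  -0.9] j [  1.  25. 114.  -0.  41.  91.]
[0.493, -0.323, 0.14] [0.379 2.217 0.056]
```

View pics/w4.png

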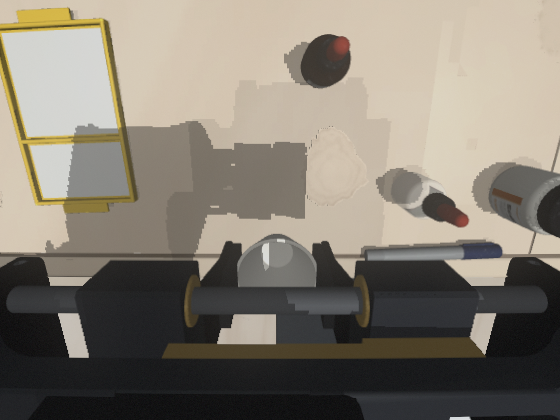

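Crucible held level between the fingers at (277,270). Carry to the blue tray.

>>> carry_out(
  targets=[
    [0.02,0.06,0,0,0,0],
    [0.05,0.18,0,0,0,0],
    [0.08,0.34,0,0,0,0],
    [0.12,0.52,0,0,0,0],
    [0.15,0.7,0,0,0,0],
    [0.18,0.86,0,0,0,0],
    [0.2,1,0,0,0,0],
  ],
)

```text
time_s: 15.78
position: [0.4559, -0.0818, 0.1494]
tcp_rot: [[1.0, 0.002, -0.0], [0.002, -1.0, -0.0], [-0.0, 0.0, -1.0]]
force: [-0.2, 0.2, 0.5]
opening: 0.479
```

>>> carry_out(
  targets=[
    [0.03,0.16,0,0,0,0],
    [0.07,0.34,0,0,0,0],
    [0.1,0.52,0,0,0,0],
    [0.13,0.7,0,0,0,0],
    [0.16,0.86,0,0,0,0],
    [0.18,0.96,0,0,0,0],
    [0.18,1,0,0,0,0],
    [0.18,1,0,0,0,0],
  ],
)

```text
time_s: 16.77
position: [0.4917, -0.2814, 0.1489]
tcp_rot: [[1.0, 0.002, -0.001], [0.002, -1.0, 0.001], [-0.001, -0.001, -1.0]]
force: [0.6, 1.1, -1.0]
opening: 0.477
```

```bash
python3 s.py .491 -.323 .0352;python3 - <<'E'
from h import *
s=bot.read_state();im=bot.capture('wrist');cv2.imwrite('pics/w5.png',im)
for x,y in [(.424,-.327),(.4929,-.323),(.5797,-.318)]: print(proj('wrist',(x,y,.004),s))
E
```

```text
t 16.77 p [ 0.4917 -0.2814  0.1489] az 0.09 tilt 0.11 open 41.5 F [ 0.6  1.1 -1. ] j [-41.  33.  95.  -0.  52.  49.]
[0.491, -0.323, 0.0352] [-0.003  0.209  0.568]
[319.73150031 260.64688144]
[318.8280941  197.50515729]
[317.40333459 104.3958304 ]
```

View pics/w5.png

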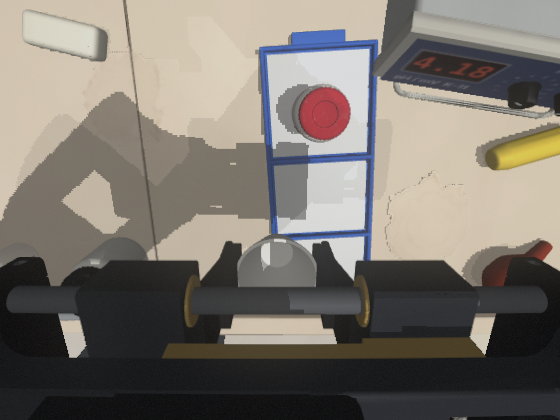

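Red jar stands in the wide pocket (322,112); middle pocket centre ~(321,197) agrees. Lower the crucible.

>>> carry_out(
  targets=[
    [0,0.05,0,0,0,0],
    [0,0.14,0.03,0,0,0],
    [0,0.2,0.12,0,0,0],
    [0,0.209,0.25,0,0,0],
    [0,0.209,0.37,0,0,0],
    [0,0.209,0.47,0,0,0],
    [0,0.209,0.53,0,0,0],
    [0,0.209,0.558,0,0,0],
    [0,0.209,0.568,0,0,0],
    [0,0.209,0.568,0,0,0],
  ],
)

```text
time_s: 18.08
position: [0.4919, -0.3226, 0.0357]
tcp_rot: [[1.0, 0.002, -0.001], [0.002, -1.0, 0.001], [-0.001, -0.001, -1.0]]
force: [0.1, -0.0, 0.0]
opening: 0.47
```

>>> carry_out(
  targets=[
    [0,0,0,0,0,0],
    [0,0,0,0,0,0],
    [0,0,0,0,0,0],
    [0,0,0,0,0,0],
    [0,0,-0.06,0,0,0],
    [0,0,-0.18,0,0,0],
    [0,0,-0.34,0,0,0],
    [0,0,-0.5,0,0,0],
    [0,-0.05,-0.64,0,0,0],
    [0,-0.15,-0.72,0,0,0],
  ],
  jaw=0.5,
)

```text
time_s: 19.32
position: [0.4926, -0.2932, 0.182]
tcp_rot: [[1.0, 0.001, 0.002], [0.001, -1.0, -0.002], [0.002, 0.002, -1.0]]
force: [-0.0, 0.1, 1.0]
opening: 0.753
```

```bash
python3 s.py .535 .081 .17
```

```text
t 19.32 p [ 0.4926 -0.2932  0.182 ] az 0.06 tilt 0.14 open 65.5 F [-0.   0.1  1. ] j [-42.  31.  93.   0.  56.  48.]
[0.535, 0.081, 0.17] [ 0.214 -1.871  0.057]
```

>>> carry_out(
  targets=[
    [0.0,-0.06,0,0,0,0],
    [0.01,-0.18,0,0,0,0],
    [0.03,-0.34,0,0,0,0],
    [0.05,-0.52,0,0,0,0],
    [0.08,-0.7,0,0,0,0],
    [0.1,-0.86,0,0,0,0],
    [0.11,-1,0,0,0,0],
  ],
)

```text
time_s: 20.2
position: [0.5133, -0.0903, 0.1804]
tcp_rot: [[1.0, 0.002, -0.001], [0.002, -1.0, -0.0], [-0.001, 0.0, -1.0]]
force: [0.0, -0.2, 1.2]
opening: 0.746
```

>>> carry_out(
  targets=[
    [0.02,-0.15,0,0,0,0],
    [0.04,-0.32,0,0,0,0],
    [0.06,-0.48,0,0,0,0],
    [0.08,-0.62,0,0,0,0],
    [0.1,-0.74,0,0,0,0],
    [0.1,-0.8,0,0,0,0],
    [0.1,-0.8,0,0,0,0],
  ],
)

```text
time_s: 21.08
position: [0.5318, 0.0708, 0.1795]
tcp_rot: [[1.0, 0.004, -0.003], [0.004, -1.0, -0.0], [-0.003, 0.0, -1.0]]
force: [-0.3, 0.2, 0.2]
opening: 0.75
```

```bash
python3 - <<'E'
from h import *
s=bot.read_state();im=bot.capture('wrist');cv2.imwrite('pics/w6.png',im)
print(proj('wrist',(.535,.081,.097),s),proj('wrist',(.535,.081,.0),s))
E
python3 s.py .535 .081 .053
```

```text
[263.0000546  216.56209178] [266.84453312 186.51856505]
t 21.12 p [0.5321 0.07   0.1797] az 0.18 tilt 0.16 open 65.0 F [ 0.2 -0.3  0.6] j [-4. 28. 98. -0. 54. 85.]
[0.535, 0.081, 0.053] [ 0.016 -0.055  0.634]
```

View pics/w6.png

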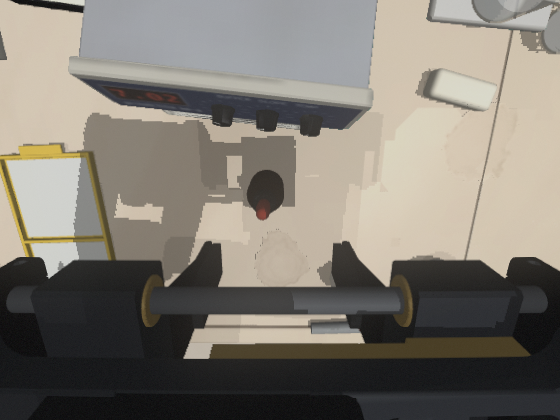

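Bulb tip at (263,213), as predicted. Check box height before lowering the camera close to it.

```bash
python3 - <<'E'
from h import *
t=cv2.imread('pics/top0.png');s=cv2.imread('pics/side0.png')
a=cv2.resize(t[80:180,180:290],None,fx=3.4,fy=3.4);b=cv2.resize(s[180:290,130:260],None,fx=3.4,fy=3.4)
o=np.zeros((400,830,3),np.uint8);o[:a.shape[0],:a.shape[1]]=a;o[:b.shape[0],380:380+b.shape[1]]=b;cv2.imwrite('pics/c4.png',o)
E
```

```text
(no output)
```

View pics/c4.png

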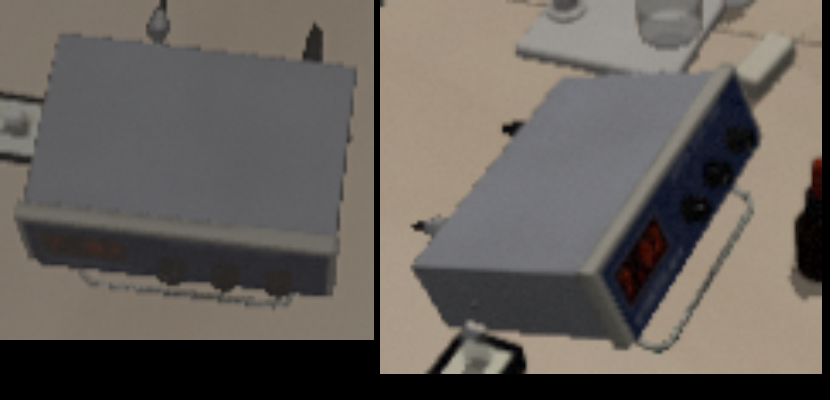

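```bash
python3 -c "
from h import *
print(cross('top',(279.1,152.1),'side',(235,200.6)));print(cross('top',(185,142.4),'side',(191.8,260.9)))
print(cross('top',(278.5,166.5),'side',(241.5,218.5)))
"
```

```text
(array([0.61854661, 0.00358139, 0.09503259]), np.float64(0.009672290224022207))
(array([0.64023492, 0.21024536, 0.09764239]), np.float64(0.0024493064084132455))
(array([0.59993103, 0.00494036, 0.04354208]), np.float64(0.00016368038737573645))
```

Box top ≈ 96 mm, front x ≈ 0.60–0.62; clear. Descend.

>>> carry_out(
  targets=[
    [0.01,-0.04,0.05,0,0,0],
    [0.014,-0.055,0.15,0,0,0],
    [0.014,-0.055,0.28,0,0,0],
    [0.014,-0.055,0.4,0,0,0],
    [0.014,-0.055,0.5,0,0,0],
    [0.014,-0.055,0.58,0,0,0],
    [0.014,-0.055,0.625,0,0,0],
    [0.014,-0.055,0.634,0,0,0],
    [0.014,-0.055,0.634,0,0,0],
  ],
)

```text
time_s: 22.25
position: [0.5349, 0.0809, 0.0532]
tcp_rot: [[1.0, 0.003, -0.002], [0.003, -1.0, -0.0], [-0.002, 0.0, -1.0]]
force: [1.0, 0.3, 0.3]
opening: 0.75
```

>>> carry_out(
  targets=[
    [0,0,0,0,0,0],
    [0,0,0,0,0,0],
    [0,0,0,0,0,0],
    [0,0,0,0,0,0],
    [0,0,0,0,0,0],
    [0,0,-0.05,0,0,0],
    [0,0,-0.15,0,0,0],
    [0,0,-0.3,0,0,0],
    [0,0,-0.45,0,0,0],
    [0,0,-0.55,0,0,0],
    [0,0,-0.6,0,0,0],
    [0,0,-0.6,0,0,0],
  ],
  jaw=-1,
)

```text
time_s: 23.75
position: [0.5353, 0.081, 0.1739]
tcp_rot: [[1.0, 0.003, -0.001], [0.003, -1.0, -0.001], [-0.001, 0.001, -1.0]]
force: [-0.2, 0.7, 0.1]
opening: 0.389
```

```bash
python3 s.py .424 -.327 .17;python3 - <<'E'
from h import *
im=bot.capture('wrist');cv2.imwrite('pics/w7.png',im)
E
```

```text
t 23.75 p [0.5353 0.081  0.1739] az 0.18 tilt 0.04 open 33.8 F [-0.2  0.7  0.1] j [-3. 29. 98. -0. 53. 87.]
[0.424, -0.327, 0.17] [-0.563  2.038  0.021]
```

View pics/w7.png

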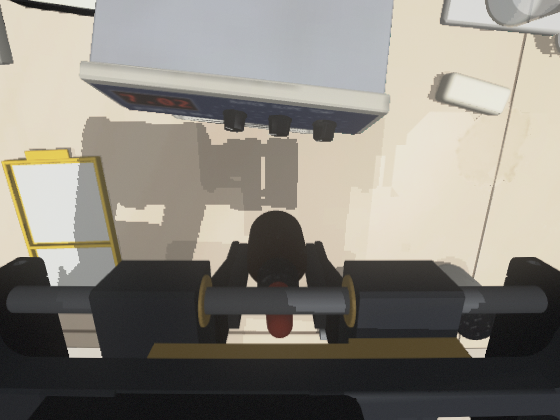

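Brown bottle held upright. Carry to the blue narrow pocket.

>>> carry_out(
  targets=[
    [-0.01,0.06,0,0,0,0],
    [-0.04,0.18,0,0,0,0],
    [-0.08,0.34,0,0,0,0],
    [-0.13,0.52,0,0,0,0],
    [-0.18,0.7,0,0,0,0],
    [-0.22,0.86,0,0,0,0],
    [-0.26,1,0,0,0,0],
  ],
)

```text
time_s: 24.68
position: [0.4823, -0.1209, 0.1724]
tcp_rot: [[1.0, 0.002, -0.004], [0.002, -1.0, 0.0], [-0.004, -0.0, -1.0]]
force: [0.2, 0.3, -0.6]
opening: 0.39
```

>>> carry_out(
  targets=[
    [-0.05,0.16,0,0,0,0],
    [-0.1,0.34,0,0,0,0],
    [-0.15,0.52,0,0,0,0],
    [-0.2,0.7,0,0,0,0],
    [-0.24,0.86,0,0,0,0],
    [-0.27,0.96,0,0,0,0],
    [-0.28,1,0,0,0,0],
    [-0.28,1,0,0,0,0],
  ],
)

```text
time_s: 25.68
position: [0.4265, -0.3207, 0.1723]
tcp_rot: [[1.0, 0.002, -0.005], [0.002, -1.0, 0.001], [-0.005, -0.001, -1.0]]
force: [-0.9, 0.8, -1.2]
opening: 0.385
```

```bash
python3 s.py .424 -.327 .0582;python3 - <<'E'
from h import *
s=bot.read_state();im=bot.capture('wrist');cv2.imwrite('pics/w8.png',im)
for x,y in [(.424,-.327),(.4929,-.323),(.5797,-.318)]: print(proj('wrist',(x,y,.004),s))
E
```

```text
t 25.68 p [ 0.4265 -0.3207  0.1723] az 0.1 tilt 0.27 open 33.5 F [-0.9  0.8 -1.2] j [-49.  29.  99.  -0.  52.  41.]
[0.424, -0.327, 0.0582] [-0.01   0.032  0.57 ]
[282.41871371 194.12144371]
[278.91435903 126.94995015]
[273.80562981  28.65595905]
```

View pics/w8.png

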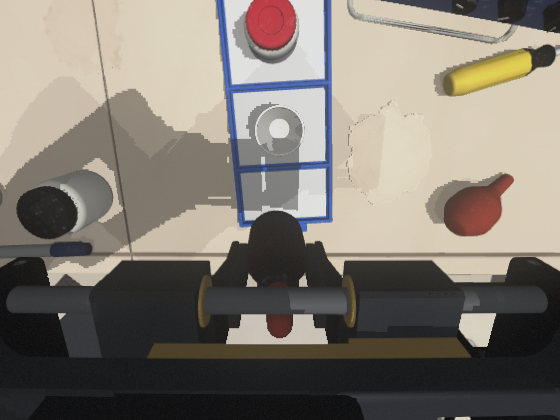

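Crucible centred (279,130) and red jar in place; narrow pocket centre ~(284,195) agrees. Lower.

>>> carry_out(
  targets=[
    [-0.005,0.02,0.04,0,0,0],
    [-0.012,0.035,0.12,0,0,0],
    [-0.012,0.035,0.25,0,0,0],
    [-0.012,0.035,0.37,0,0,0],
    [-0.012,0.035,0.47,0,0,0],
    [-0.012,0.035,0.53,0,0,0],
    [-0.012,0.035,0.56,0,0,0],
    [-0.012,0.035,0.57,0,0,0],
    [-0.012,0.035,0.57,0,0,0],
  ],
)

```text
time_s: 26.85
position: [0.4239, -0.3272, 0.0587]
tcp_rot: [[1.0, 0.002, -0.004], [0.002, -1.0, 0.001], [-0.004, -0.001, -1.0]]
force: [-0.2, 0.2, -1.0]
opening: 0.389
```

>>> carry_out(
  targets=[
    [0,0,0,0,0,0],
    [0,0,0,0,0,0],
    [0,0,0,0,0,0],
    [0,0,0,0,0,0],
    [0,0,-0.05,0,0,0],
    [0,0,-0.15,0,0,0],
    [0,0,-0.3,0,0,0],
    [0,0,-0.45,0,0,0],
    [0,0,-0.57,0,0,0],
    [0,-0.05,-0.62,0,0,0],
  ],
  jaw=0.5,
)

```text
time_s: 28.1
position: [0.4251, -0.3181, 0.1847]
tcp_rot: [[1.0, 0.002, -0.001], [0.002, -1.0, -0.002], [-0.001, 0.002, -1.0]]
force: [-0.9, -1.0, 0.5]
opening: 0.75
```

```bash
python3 s.py .426 -.01 .17;python3 - <<'E'
from h import *
im=bot.capture('wrist');cv2.imwrite('pics/w9.png',im)
E
```

```text
t 28.1 p [ 0.4251 -0.3181  0.1847] az 0.09 tilt 0.15 open 65.2 F [-0.9 -1.   0.5] j [-49.  28.  99.  -0.  54.  41.]
[0.426, -0.01, 0.17] [ 0.007 -1.541  0.07 ]
```

View pics/w9.png

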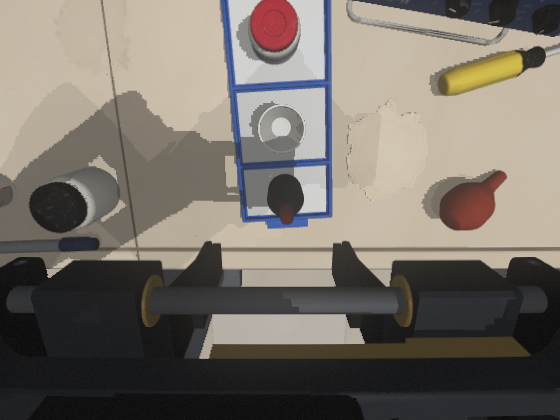

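Brown bottle stands in the narrow pocket (285,195). Next the white one.

>>> carry_out(
  targets=[
    [0.0,-0.06,0,0,0,0],
    [0.01,-0.18,0,0,0,0],
    [0.01,-0.34,0,0,0,0],
    [0.01,-0.52,0,0,0,0],
    [0.01,-0.7,0,0,0,0],
    [0.01,-0.86,0,0,0,0],
    [0.01,-1,0,0,0,0],
  ],
)

```text
time_s: 29.02
position: [0.4246, -0.1128, 0.184]
tcp_rot: [[1.0, 0.004, -0.005], [0.004, -1.0, 0.002], [-0.005, -0.002, -1.0]]
force: [0.3, 1.1, -0.7]
opening: 0.745
```

>>> carry_out(
  targets=[
    [0,-0.15,0,0,0,0],
    [0,-0.28,0,0,0,0],
    [0,-0.4,0,0,0,0],
    [0,-0.46,0,0,0,0],
    [0,-0.49,0,0,0,0],
    [0,-0.49,0,0,0,0],
  ],
)

```text
time_s: 29.78
position: [0.4242, -0.0146, 0.184]
tcp_rot: [[1.0, 0.004, -0.005], [0.004, -1.0, 0.002], [-0.005, -0.002, -1.0]]
force: [-0.4, -0.6, 0.3]
opening: 0.747
```

```bash
python3 - <<'E'
from h import *
s=bot.read_state();im=bot.capture('wrist');cv2.imwrite('pics/w10.png',im)
print(proj('wrist',(.426,-.01,.097),s),proj('wrist',(.426,-.01,.0),s))
E
python3 s.py .426 -.01 .053
```

```text
[270.46907944 216.07412872] [272.37406999 186.39299764]
t 29.82 p [ 0.4244 -0.015   0.1841] az 0.21 tilt 0.31 open 65.5 F [0.  0.6 0.5] j [-17.  21. 113.  -0.  46.  73.]
[0.426, -0.01, 0.053] [ 0.012 -0.024  0.655]
```

View pics/w10.png

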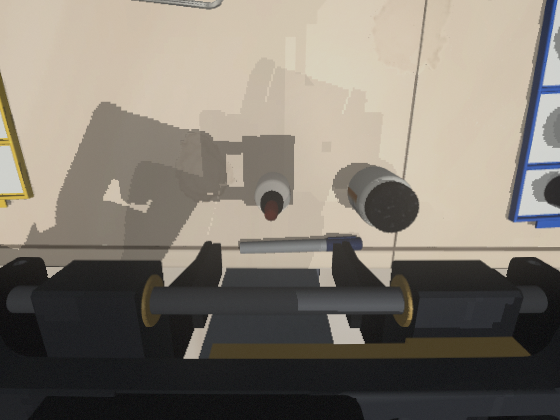

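Bulb tip at (270,215) as predicted. Descend and grip.

>>> carry_out(
  targets=[
    [0.006,-0.02,0.05,0,0,0],
    [0.01,-0.024,0.15,0,0,0],
    [0.012,-0.024,0.28,0,0,0],
    [0.012,-0.024,0.4,0,0,0],
    [0.012,-0.024,0.51,0,0,0],
    [0.012,-0.024,0.59,0,0,0],
    [0.012,-0.024,0.64,0,0,0],
    [0.012,-0.024,0.655,0,0,0],
    [0.012,-0.024,0.655,0,0,0],
  ],
)

```text
time_s: 30.95
position: [0.4262, -0.0101, 0.0531]
tcp_rot: [[1.0, 0.003, -0.005], [0.003, -1.0, 0.002], [-0.005, -0.002, -1.0]]
force: [0.3, -0.6, 0.6]
opening: 0.749
```

>>> carry_out(
  targets=[
    [0,0,0,0,0,0],
    [0,0,0,0,0,0],
    [0,0,0,0,0,0],
    [0,0,0,0,0,0],
    [0,0,0,0,0,0],
    [0,0,-0.05,0,0,0],
    [0,0,-0.15,0,0,0],
    [0,0,-0.3,0,0,0],
    [0,0,-0.45,0,0,0],
    [0,0,-0.55,0,0,0],
    [0,0,-0.6,0,0,0],
    [0,0,-0.6,0,0,0],
  ],
  jaw=-1,
)

```text
time_s: 32.45
position: [0.4269, -0.0104, 0.1736]
tcp_rot: [[1.0, 0.003, -0.004], [0.003, -1.0, 0.001], [-0.004, -0.001, -1.0]]
force: [-0.9, -0.6, -0.2]
opening: 0.383
```

```bash
python3 s.py .444 .309 .17;python3 - <<'E'
from h import *
im=bot.capture('wrist');cv2.imwrite('pics/w11.png',im)
E
```

```text
t 32.45 p [ 0.4269 -0.0104  0.1736] az 0.2 tilt 0.22 open 33.3 F [-0.9 -0.6 -0.2] j [-16.  22. 113.   0.  45.  73.]
[0.444, 0.309, 0.17] [ 0.091 -1.596  0.02 ]
```

View pics/w11.png

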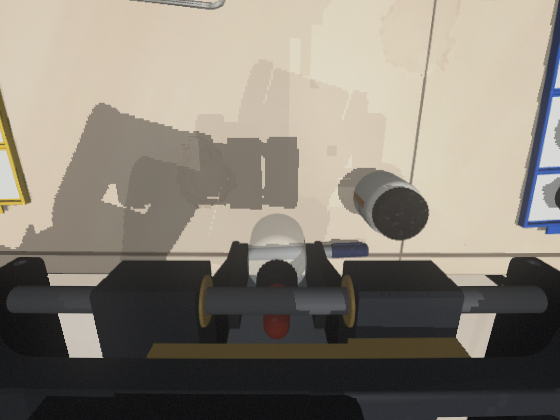

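>>> carry_out(
  targets=[
    [0.0,-0.06,0,0,0,0],
    [0.01,-0.18,0,0,0,0],
    [0.02,-0.34,0,0,0,0],
    [0.03,-0.52,0,0,0,0],
    [0.04,-0.7,0,0,0,0],
    [0.05,-0.86,0,0,0,0],
    [0.06,-1,0,0,0,0],
  ],
)

```text
time_s: 33.38
position: [0.4367, 0.1916, 0.1722]
tcp_rot: [[1.0, 0.004, -0.008], [0.004, -1.0, 0.001], [-0.008, -0.001, -1.0]]
force: [0.6, 0.1, -1.2]
opening: 0.386
```

>>> carry_out(
  targets=[
    [0,-0.15,0,0,0,0],
    [0.01,-0.28,0,0,0,0],
    [0.02,-0.4,0,0,0,0],
    [0.03,-0.49,0,0,0,0],
    [0.03,-0.54,0,0,0,0],
    [0.03,-0.56,0,0,0,0],
    [0.03,-0.56,0,0,0,0],
  ],
)

```text
time_s: 34.25
position: [0.442, 0.3034, 0.1722]
tcp_rot: [[1.0, 0.004, -0.008], [0.004, -1.0, 0.001], [-0.008, -0.001, -1.0]]
force: [0.8, 0.3, -0.7]
opening: 0.384
```

```bash
python3 - <<'E'
from h import *
s=bot.read_state();im=bot.capture('wrist');cv2.imwrite('pics/w12.png',im)
print(proj('wrist',(.444,.309,.004),s),proj('wrist',(.522,.311,.004),s))
E
python3 s.py .444 .309 .0582
```

```text
[271.03213103 189.45095968] [268.91267385 111.96019816]
t 34.3 p [0.442  0.3031 0.1722] az 0.23 tilt 0.48 open 33.1 F [-0.3 -0.3 -1.6] j [ 22.  29.  99.   0.  53. 112.]
[0.444, 0.309, 0.0582] [ 0.015 -0.029  0.57 ]
```

View pics/w12.png

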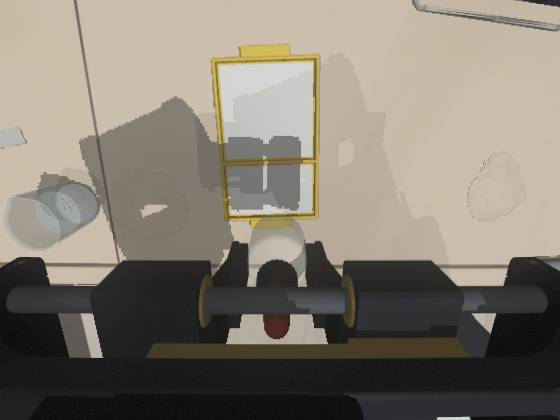

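Narrow yellow pocket centre ~(271,190) agrees. Lower with a half-degree tilt correction.

>>> carry_out(
  targets=[
    [0.008,-0.015,0.04,0,0.003,0],
    [0.013,-0.029,0.12,0,0.005,0],
    [0.013,-0.029,0.25,0,0.005,0],
    [0.013,-0.029,0.37,0,0.005,0],
    [0.013,-0.029,0.47,0,0.005,0],
    [0.013,-0.029,0.53,0,0.005,0],
    [0.013,-0.029,0.56,0,0.005,0],
    [0.013,-0.029,0.57,0,0.005,0],
    [0.013,-0.029,0.57,0,0.005,0],
  ],
)

```text
time_s: 35.42
position: [0.444, 0.3092, 0.0586]
tcp_rot: [[1.0, 0.004, 0.0], [0.004, -1.0, 0.001], [0.0, -0.001, -1.0]]
force: [-0.2, -0.2, -1.1]
opening: 0.385
```

>>> carry_out(
  targets=[
    [0,0,0,0,0,0],
    [0,0,0,0,0,0],
    [0,0,0,0,0,0],
    [0,0,0,0,0,0],
    [0,0,-0.05,0,0,0],
    [0,0,-0.15,0,0,0],
    [0,0,-0.3,0,0,0],
    [0,0,-0.45,0,0,0],
    [0,0,-0.57,0,0,0],
    [0,0.05,-0.62,0,0,0],
  ],
  jaw=1,
)

```text
time_s: 36.67
position: [0.4447, 0.2994, 0.1846]
tcp_rot: [[1.0, 0.005, 0.004], [0.005, -1.0, 0.003], [0.004, -0.003, -1.0]]
force: [-0.1, 0.0, -0.4]
opening: 1.0
```

```bash
python3 s.py .424 -.118 .17;python3 - <<'E'
from h import *
im=bot.capture('wrist');cv2.imwrite('pics/w13.png',im)
E
```

```text
t 36.67 p [0.4447 0.2994 0.1846] az 0.29 tilt 0.27 open 87.0 F [-0.1  0.  -0.4] j [ 22.  28.  98.   0.  54. 112.]
[0.424, -0.118, 0.17] [-0.115  2.087  0.067]
```

View pics/w13.png

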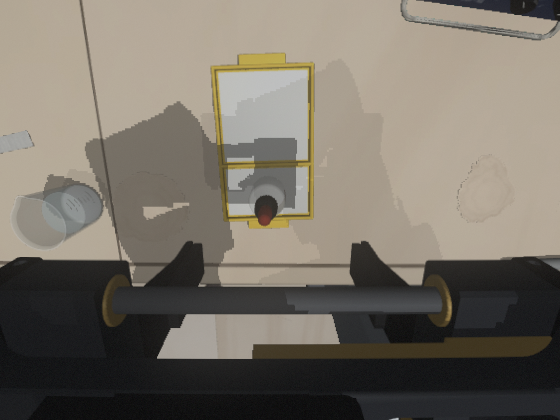

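White bottle stands in the narrow yellow pocket (267,198). Now the black-lidded jar.

>>> carry_out(
  targets=[
    [0,0.06,0,0,0,0],
    [0,0.18,0,0,0,0],
    [-0.01,0.34,0,0,0,0],
    [-0.02,0.52,0,0,0,0],
    [-0.04,0.7,0,0,0,0],
    [-0.05,0.86,0,0,0,0],
    [-0.06,1,0,0,0,0],
  ],
)

```text
time_s: 37.6
position: [0.4322, 0.0962, 0.1835]
tcp_rot: [[1.0, 0.003, 0.001], [0.003, -1.0, 0.001], [0.001, -0.001, -1.0]]
force: [0.1, -0.3, -0.3]
opening: 1.001
```

>>> carry_out(
  targets=[
    [-0.01,0.16,0,0,0,0],
    [-0.02,0.34,0,0,0,0],
    [-0.03,0.52,0,0,0,0],
    [-0.04,0.7,0,0,0,0],
    [-0.05,0.84,0,0,0,0],
    [-0.05,0.94,0,0,0,0],
    [-0.05,1,0,0,0,0],
    [-0.05,1,0,0,0,0],
  ],
)

```text
time_s: 38.6
position: [0.4224, -0.1044, 0.1828]
tcp_rot: [[1.0, 0.002, -0.001], [0.002, -1.0, 0.002], [-0.001, -0.002, -1.0]]
force: [-0.5, -0.5, -0.3]
opening: 0.995
```

```bash
python3 - <<'E'
from h import *
s=bot.read_state();im=bot.capture('wrist');cv2.imwrite('pics/w14.png',im)
print(proj('wrist',(.424,-.118,.071),s))
E
python3 s.py .424 -.118 .037
```

```text
[291.88643135 207.43394599]
t 38.65 p [ 0.4223 -0.1037  0.1828] az 0.14 tilt 0.13 open 87.0 F [-0.2 -0.4  0.1] j [-29.  21. 112.   0.  47.  61.]
[0.424, -0.118, 0.037] [0.009 0.073 0.729]
```

View pics/w14.png

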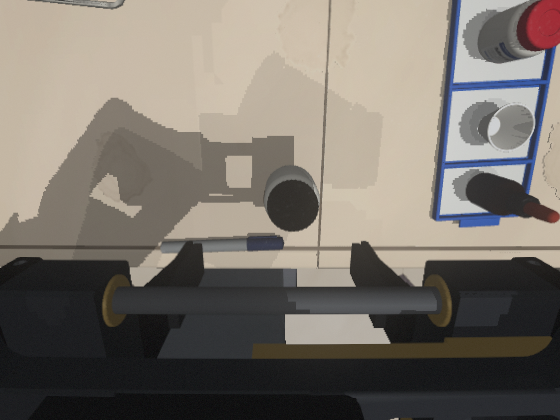

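Black lid at (292,205), within 2 px of prediction. Descend and grip.

>>> carry_out(
  targets=[
    [0.006,0.04,0.05,0,0,0],
    [0.013,0.07,0.15,0,0,0],
    [0.013,0.073,0.28,0,0,0],
    [0.013,0.073,0.41,0,0,0],
    [0.013,0.073,0.54,0,0,0],
    [0.013,0.073,0.64,0,0,0],
    [0.013,0.073,0.7,0,0,0],
    [0.013,0.073,0.729,0,0,0],
    [0.013,0.073,0.729,0,0,0],
  ],
)

```text
time_s: 39.78
position: [0.4248, -0.1179, 0.0369]
tcp_rot: [[1.0, 0.003, -0.001], [0.003, -1.0, 0.002], [-0.001, -0.002, -1.0]]
force: [-0.4, 0.2, 1.0]
opening: 1.0
```

>>> carry_out(
  targets=[
    [0,0,0,0,0,0],
    [0,0,0,0,0,0],
    [0,0,0,0,0,0],
    [0,0,0,0,0,0],
    [0,0,0,0,0,0],
    [0,0,-0.05,0,0,0],
    [0,0,-0.15,0,0,0],
    [0,0,-0.3,0,0,0],
    [0,0,-0.45,0,0,0],
    [0,0,-0.57,0,0,0],
    [0,0,-0.65,0,0,0],
    [0,0,-0.67,0,0,0],
  ],
  jaw=-1,
)

```text
time_s: 41.28
position: [0.4252, -0.1184, 0.1721]
tcp_rot: [[1.0, 0.003, 0.001], [0.003, -1.0, 0.001], [0.001, -0.001, -1.0]]
force: [0.1, -0.8, -2.2]
opening: 0.581
```

```bash
python3 s.py .522 .311 .17
```

```text
t 41.27 p [ 0.4252 -0.1184  0.1721] az 0.16 tilt 0.09 open 50.5 F [ 0.1 -0.8 -2.2] j [-30.  23. 112.   0.  45.  60.]
[0.522, 0.311, 0.17] [ 0.49  -2.145  0.014]
```

>>> carry_out(
  targets=[
    [0.01,-0.06,0,0,0,0],
    [0.03,-0.18,0,0,0,0],
    [0.07,-0.34,0,0,0,0],
    [0.11,-0.52,0,0,0,0],
    [0.15,-0.7,0,0,0,0],
    [0.19,-0.86,0,0,0,0],
    [0.22,-1,0,0,0,0],
  ],
)

```text
time_s: 42.15
position: [0.4677, 0.0838, 0.1714]
tcp_rot: [[1.0, 0.004, -0.001], [0.004, -1.0, 0.001], [-0.001, -0.001, -1.0]]
force: [0.2, -1.2, -1.1]
opening: 0.582
```

>>> carry_out(
  targets=[
    [0.04,-0.16,0,0,0,0],
    [0.08,-0.34,0,0,0,0],
    [0.13,-0.52,0,0,0,0],
    [0.18,-0.7,0,0,0,0],
    [0.22,-0.86,0,0,0,0],
    [0.25,-0.96,0,0,0,0],
    [0.27,-1,0,0,0,0],
    [0.27,-1,0,0,0,0],
  ],
)

```text
time_s: 43.15
position: [0.5207, 0.2838, 0.1711]
tcp_rot: [[1.0, 0.004, -0.002], [0.004, -1.0, 0.001], [-0.002, -0.001, -1.0]]
force: [0.4, 0.2, -1.0]
opening: 0.579
```

```bash
python3 - <<'E'
from h import *
s=bot.read_state();im=bot.capture('wrist');cv2.imwrite('pics/w15.png',im)
print(proj('wrist',(.444,.309,.004),s),proj('wrist',(.522,.311,.004),s))
E
python3 s.py .522 .311 .0422
```

```text
[253.77271628 258.13337461] [250.50539976 191.20551309]
t 43.2 p [0.5205 0.2833 0.1712] az 0.2 tilt 0.16 open 50.5 F [ 0.6 -1.2 -1.1] j [ 18.  33.  91.   0.  57. 107.]
[0.522, 0.311, 0.0422] [ 0.01  -0.138  0.645]
```

View pics/w15.png

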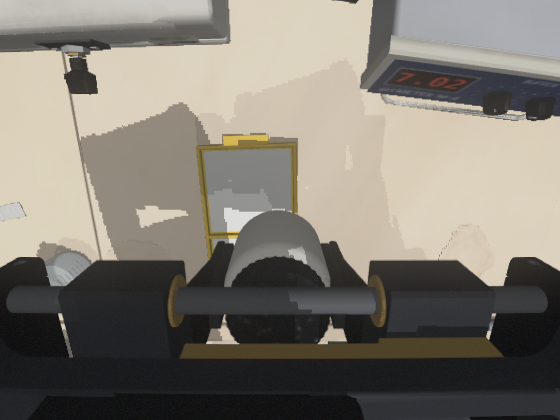

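Wide pocket centre ~(251,191) agrees. Lower.

>>> carry_out(
  targets=[
    [0.005,-0.05,0.02,0,0,0],
    [0.01,-0.11,0.08,0,0,0],
    [0.01,-0.138,0.18,0,0,0],
    [0.01,-0.138,0.31,0,0,0],
    [0.01,-0.138,0.43,0,0,0],
    [0.01,-0.138,0.53,0,0,0],
    [0.01,-0.138,0.6,0,0,0],
    [0.01,-0.138,0.635,0,0,0],
    [0.01,-0.138,0.645,0,0,0],
    [0.01,-0.138,0.645,0,0,0],
  ],
)

```text
time_s: 44.45
position: [0.5225, 0.3112, 0.0427]
tcp_rot: [[1.0, 0.004, -0.002], [0.004, -1.0, 0.001], [-0.002, -0.001, -1.0]]
force: [1.0, 0.1, -1.1]
opening: 0.577
```

>>> carry_out(
  targets=[
    [0,0,0,0,0,0],
    [0,0,0,0,0,0],
    [0,0,0,0,0,0],
    [0,0,0,0,0,0],
    [0,0,0,0,0,0],
    [0,0,-0.05,0,0,0],
    [0,0,-0.15,0,0,0],
    [0,0,-0.3,0,0,0],
    [0,0,-0.5,0,0,0],
    [0,0,-0.7,0,0,0],
    [0,0.1,-0.85,0,0,0],
    [-0.05,0.3,-0.9,0,0,0],
    [-0.1,0.5,-0.9,0,0,0],
    [-0.1,0.7,-0.9,0,0,0],
    [-0.1,0.85,-0.9,0,0,0],
    [-0.1,1,-0.9,0,0,0],
    [-0.1,1,-0.9,0,0,0],
  ],
  jaw=1,
)

```text
time_s: 46.58
position: [0.5036, 0.1094, 0.2232]
tcp_rot: [[1.0, 0.0, -0.001], [0.0, -1.0, 0.001], [-0.001, -0.001, -1.0]]
force: [-0.3, 1.0, 0.6]
opening: 1.0
```

```bash
python3 s.py; python3 - <<'E'
from h import *
t=bot.capture('top');s=bot.capture('side')
cv2.imwrite('pics/t16.png',t);cv2.imwrite('pics/s16.png',s);cv2.imwrite('pics/w16.png',bot.capture('wrist'))
E
```

```text
t 46.58 p [0.5036 0.1094 0.2232] az 0.02 tilt 0.07 open 87.0 F [-0.3  1.   0.6] j [-0. 23. 99.  0. 58. 90.]
```

View pics/t16.png

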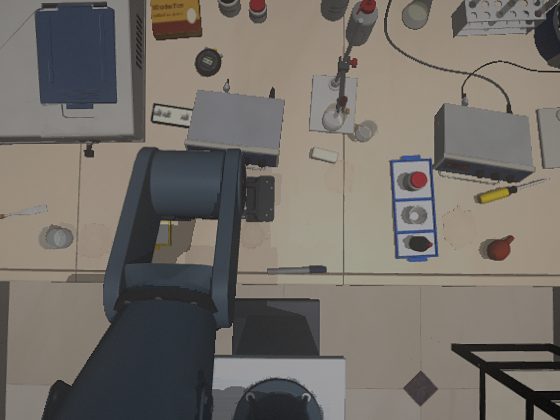

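View pics/s16.png

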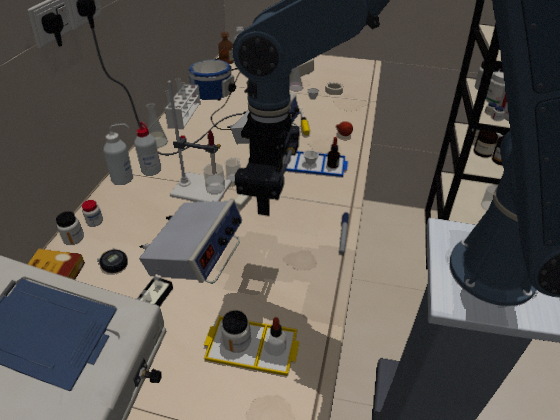

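Top view shows red jar (418,181), crucible (413,214), brown bottle (420,243) in the blue tray; side view shows black jar (235,330) and white bottle (277,335) in the yellow tray. Final numeric check.

```bash
python3 - <<'E'
from h import *
t=cv2.imread('pics/t16.png');s=cv2.imread('pics/s16.png')
a=cv2.resize(t[150:270,380:450],None,fx=5,fy=5,interpolation=cv2.INTER_CUBIC);b=cv2.resize(s[300:385,195:310],None,fx=3.7,fy=3.7,interpolation=cv2.INTER_CUBIC)
o=np.zeros((600,785,3),np.uint8);o[:,:350]=a;o[:b.shape[0],355:355+b.shape[1]]=b;cv2.imwrite('pics/c5.png',o)
E
```

```text
(no output)
```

View pics/c5.png

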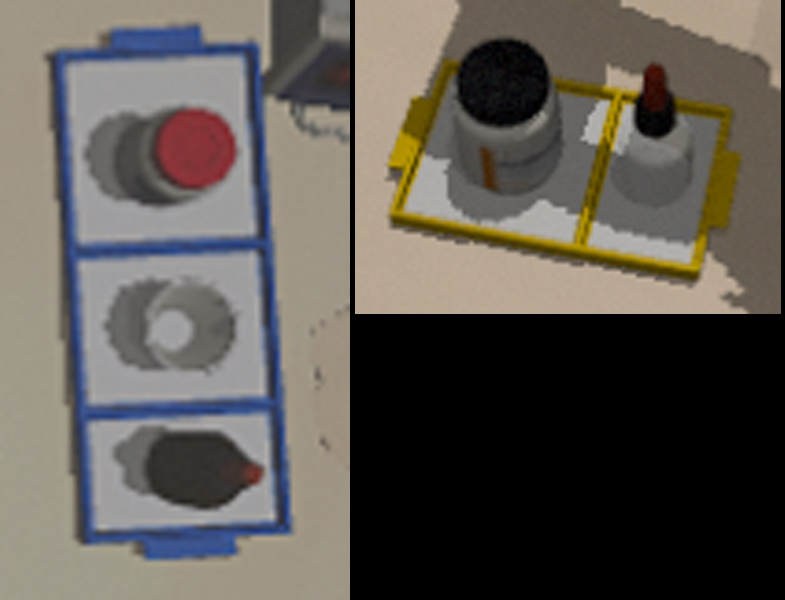

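```bash
python3 - <<'E'
from h import *
h=lambda x,y:(380+(x-2)/5,150+(y-2)/5);g=lambda x,y:(195+(x-356.5)/3.7,300+(y-1.5)/3.7)
def loc(P,c,a):
    d=P[:2]-np.array(c);a=np.radians(a);return np.round(1000*np.array([np.cos(a)*d[0]+np.sin(a)*d[1],-np.sin(a)*d[0]+np.cos(a)*d[1]]),1)
B=((.5109,-.322),3.33);Y=((.4921,.3104),2.1)
for n,v,p,z,T in [('red','top',h(196,148),.063,B),('cru','top',h(193,324),.036,B),('brown','top',h(257,474),.101,B),('black','side',g(504,83),.075,Y),('white','side',g(655,68),.101,Y)]: print(n,loc(onz(v,p,z),*T))
s=bot.read_state();print(s['time_s'],max(abs(np.array(s['qvel']))))
bot.hand_in()
E
```

```text
red [61.9  3.3]
cru [-17.5   0.2]
brown [-85.5  -0.4]
black [25.6  3.9]
white [-48.8  -1. ]
46.725 0.8004836997689343
the job is handed in; nothing more can be done
```

All five pieces are in their own pockets and the job is handed in at 46.7 s of the 115 s allowed.

Each piece was picked by hovering, checking it in the wrist camera, gripping, carrying it high over the stock, lowering it to about 1 mm above the pocket floor and releasing. No grasp or placing needed repeating.

I checked the final positions from the last top and side pictures. They are given in tray coordinates, in mm:

| Piece | Measured (x, y) | Pocket centre (x, y) | Tolerance (x/y) |
|---|---|---|---|
| Red-lidded jar | 62, 3 | 69, 0 | 28/28 |
| Crucible | -17.5, 0 | -18, 0 | 26/34 |
| Brown dropper | -85.5, 0 | -87, 0 | 14/32 |
| Black-lidded jar | 26, 4 | 30, 0 | 23/23 |
| White dropper | -49, -1 | -48, 0 | 14/32 |

- **Standing:** all five look upright and flat in the pictures. Tilt and height above the floor were not measured separately.
- **Eraser and pen:** both appear unmoved in the last top view. I did not measure their shift.
- **Robot:** the gripper was open and well clear, touching nothing.
- **Checks:** predicted and seen positions agreed to about 4 mm or better throughout. No check failed.

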